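Set the shop's coffee grinder for a cafetiere

TASK

Beans have to be ground for a cafetiere: with the fingertips, push the tab of the grinder's setting collar round towards the bigger dots, click by click, until it rests in the click at the second-largest of the six dots. Do not pinch the tab or press on its other face, and do not let it click past that dot. Leave the grinder's lid, the dosing cup, the mug, the bean tin and the brush where they are.

Things in the scene. Friction and masses are not known exactly. Their poses are not given: they have to be found in the camera images.
- grinder: Black upright coffee grinder, fixed to the counter: foot plate 210 x 150 mm, motor column, and on top a round burr chamber, 152 mm diameter, whose flat deck lies 220 mm above the counter. Origin on the counter, right below the collar's axis; z up, -x out of its front, where the cup stands, y to the left of one who looks along +x.
- collar_axis (a point): Point on the upright axis of the setting collar, 249 mm above the counter, at the tab's mid-height; axes as the grinder's. The collar is a knurled aluminium ring on the deck, 98 mm diameter, 220 to 245 mm above the counter, with a funnel and the loose lid on it (top of the lid's knob 282 mm above the counter).
- wanted_dot (a point): Centre of the second-largest dot. Six flat light dots (3, 5.5, 8, 10.5, 13, 16 mm diameter) lie on the deck in an arc round the collar, 64.5 mm from its axis, 24 degrees (0.419 rad) apart, growing counterclockwise seen from above; in the grinder's frame the smallest is at 120 degrees from +x towards +y, the largest at 240. This one is 13 mm, at 216. The tab covers it once set right.
- collar (a joint): Collar angle, rad, counterclockwise from above: 0 with the tab at the smallest dot, 0.419 more per dot, 1.676 at the second-largest, 2.094 at the largest; stops 0.06 beyond either end. A spring detent clicks in at every dot: pushed over the crest half-way between two dots, the tab springs ahead of the finger to the next dot and stays. A crest takes about 3 to 4 N at the tab.
- tab: Plain aluminium arm straight out of the collar's side, ending in an upright paddle: 75 to 105 mm from the collar's axis, 10 mm thick, 233 to 265 mm above the counter. Origin at the paddle's centre, 90 mm from the axis; x points outward, z up, y along the arc to the bigger dots. Push its -y face, 5 mm from the origin. A low stem 12 mm wide joins it to the collar.
- tab_lead: The tab's other face, not to be pressed: a 2 mm skin on the paddle's +y side, the side of the bigger dots. Axes as the tab's; origin at the middle of the skin, 4 mm from the tab's origin in its +y.
- lid: Loose wooden lid resting on the collar's funnel: 90 mm disc, 9 mm thick, with a small knob, 25 mm tall in all; origin at the centre of its underside. It may turn with the collar but must stay on.
- dosing_cup: Loose open steel cup, 58 mm diameter, 56 mm tall, standing on the grinder's foot below the spout; origin at the centre of its underside.
- mug: Loose brown mug, 84 mm diameter, 95 mm tall, with a handle, on the counter beside the grinder; origin at the centre of its underside.
- bean_tin: Loose closed steel tin, 94 mm diameter, 130 mm tall, on the counter at the grinder's other side; origin at the centre of its underside.
- brush: Loose wooden-handled brush, 160 mm long, lying on the counter in front of the grinder; origin at the middle of its underside, x along it.

How it is judged (in metres and radians):
On the way, in this order (a step that is already met when the one before it is completed fails the run):
1. the fingers push the tab (contact force between the fingers and tab above 0.5 N), for 0.05 s.
2. the collar stands in the click at the second-largest dot (value of joint collar between 1.57 and 1.78 rad), for 0.2 s.
At the end, for the whole second after the job is handed in: The collar rests in the click at the second-largest dot (1.57 to 1.78 rad, within 6 degrees of the dot), still; the lid is within 12 mm, the dosing cup within 20 mm and the mug, tin and brush within 30 mm of where they stood (all of step 2 and velocity of joint collar between -0.05 and 0.05 rad/s and distance of lid from where it was at the start of the episode below 0.012 m and distance of dosing_cup from where it was at the start of the episode below 0.02 m and distance of each of mug, bean_tin, brush from where it was at the start of the episode below 0.03 m); the robot touches nothing.
It fails at once if the tab clicked past the second-largest dot (value of joint collar above 1.9 rad).
It fails at once if the tab was pinched, or pressed on its other face (contact force between the fingers and tab_lead above 3 N).
It fails at once if the lid was lifted or knocked (distance of lid from where it was at the start of the episode above 0.012 m).
It fails at once if the dosing cup was moved (distance of dosing_cup from where it was at the start of the episode above 0.02 m).
It fails at once if the mug, tin or brush was moved or lifted (distance of any of mug, bean_tin, brush from where it was at the start of the episode above 0.03 m).
It also fails if it takes over 51 s, if anything falls off the work surface, if the arm or the gripper's body presses on something with over 40 N, if the wrist force passes 120 N, or if a joint passes its speed limit or range.

ROBOT

A 6-joint arm with a two-finger parallel gripper is mounted at the origin on the work surface. World frame = base frame: x ahead of the robot, y to its left, z up, the work surface at z = 0. Lengths are in mm, angles in degrees, forces in N, time in s.
With the tool pointing down it reaches from about 350 to 850 mm from the base axis. Payload 8.1 kg.
Tool frame: the origin (TCP) lies at the very end of the fingers, on their centre line; the grasp point (between the pads) lies 19 mm behind it (tcp_to_grasp is the distance from the TCP to the grasp point, in mm); z points along the fingers, x is the direction in which the jaws open and shut, and the axes are right-handed (so a half turn about z gives the same grasp; the last joint's range is limited). The gripper opens to 85 mm and grips with 20 to 120 N. Pads are 22 mm wide; open, the fingers measure 114 mm over their backs; the gripper's body (76 mm by 85 mm) begins 54 mm behind the grasp point. The pads swing forward as they close: fully open they stand 13 mm farther back than shut.
Start: joints at [69.935, 7.471, 85.268, -0, 87.261, -4.893], TCP at [157.008, 579.097, 231.292] pointing down, gripper open.
Joint ranges: [-169.43, 169.43], [-51.17, 129.36], [1.28, 143.12], [-76.62, 256.62], [0, 156.53], [-152.29, 152.29]. Speed limits (degrees/s): [136.94, 136.94, 159.86, 180, 180, 180].

INTERFACE

Orientations are given as [roll, pitch, yaw] about the fixed x, y, z axes, in that order (R = Rz(yaw) Ry(pitch) Rx(roll)).
In Python, from bench import * gives the robot as it stands. The module is installed in compiled form; this text tells all that it offers.
- The arm moves only by the tool apply_moves, never from a script. Its argument "targets" is text: rows parted by semicolons, each of 7 numbers parted by spaces: the turn, a rotation vector about the tool's x, y, z in rad, then the shift along the tool's x, y, z in cm, then the finger opening in cm, from 0 to 8.54. A call has exactly 5 rows; each row is the pose to reach, as a shift and turn from the pose commanded when the call began, along the tool's axes at that moment; what a row does not reach only later rows make up. A row lasts 1/10 s, in which the tool goes at most 50 mm and 8.59 degrees, less where a joint would pass 70% of its speed; a pose out of reach is approached as far as the arm can. A call with a gripper value outside its range is refused whole. The fingers move at their own pace and stop on an object; "force" is the grip in N (left out, the last holds). Time passes only in rows, so rows that repeat a pose let the fingers close, or fill a call up. It gives the time, the measured TCP pose, the force and the opening at its end, in the units of the state.
- sense(): the state, without advancing time (a new reading comes with each control period).
- snapshot(name): name is "scene" or "top" or "wrist"; returns the picture (384x512x3 uint8, red, green, blue); there is no depth.
- camera_model(name): a dict with "fx", "fy", "cx", "cy" (pixels), "position" and "attitude" of the camera in the world; the wrist camera has in their place "T_tool_cam" (4x4, takes a point from camera to tool coordinates, whose origin is the TCP and whose axes are the tool frame's). Camera axes: x right, y up, looking along -z (the intrinsics and any distortion apply to the point x, -y, -z); pixel columns grow to the right and rows downward; lengths in mm; the calibration is good to about 2 mm. The wrist camera is an equidistant fisheye: a pixel r from the principal point sees the ray r / f radians off the axis. A picture is of the moment at which its call begins: read the wrist's pose just before it. camera_model takes no time and is no camera call.
- hand_in(): hands the job in, once; it reports no verdict.
Trained networks look in the newest picture that a camera, given by its name, has taken for a name from the list of things; names that differ only in an ending like _2 or _b are one class to them, and where a whole thing is asked for, a point or a joint stands for the part that bears it (a point fixed in the world has none). Each returns a list of dicts, best first, with "confidence" (0 to 1); they miss things now and then, are a little off and sometimes report something else, mostly with a low value. They report only what shows in the picture. A call takes as long as a camera call.
- recognise(camera, query): "at" ([row, column] in pixels, amid what is visible of it).
- place_of(camera, query): "at" ([row, column] in pixels: a listed point, or the origin of a listed thing).
The state is a dict: "time": time; "joint_pos": joint angles; "qd": joint speeds; "joint_efforts": joint torques, N m; "tool_pos": TCP position; "tcp_rot": TCP orientation; "ft_force": force on the tool from outside, world axes, zero at the start; "wrist_torque": the same for the moment, N m; "finger_gap": finger opening in mm.
Only numpy, scipy, OpenCV 4.12 (cv2) and the standard library are available. Lean on these libraries where they do the work, as an engineer would, in place of code of your own. Each camera call takes 0.05 s, during which the arm holds its last target. There are 200 camera calls.

## Working session

There is one attempt and no reset: what is moved stays moved. The work goes in short steps, Python scripts to look and compute and a tool call to move; the robot and the scene stay as the last step left them, time stands still between calls to the robot, and variables do not carry over. Pictures are saved under pics/ and viewed, about 8 in all and at most 12, crops included, and the job is handed in when it is done.

Besides the shell and the picture viewer there is one more tool, called after "Emit:" as a command line: name --argument value ..., lists and objects as JSON in quotes. apply_moves: Moves the arm, as the interface text tells. Its arguments: {"type":"object","properties":{"targets":{"type":"string"},"force":{"type":"number"}},"required":["targets"]}

```bash
mkdir -p pics; python3 - <<'E'
from bench import *
import cv2,numpy as np
s=sense();print({k:np.round(v,2).tolist() for k,v in s.items()})
for n in("scene","top","wrist"):
    im=snapshot(n);cv2.imwrite(f"pics/{n}0.png",im[...,::-1])
    print(n,{k:np.round(v,3).tolist() for k,v in camera_model(n).items()})
    for q in("collar_axis","wanted_dot","tab","grinder","lid","dosing_cup","mug","bean_tin","brush"):
        print(q,[(np.round(d["at"],1).tolist(),round(d["confidence"],2)) for d in place_of(n,q)[:2]])
a=cv2.imread("pics/scene0.png");b=cv2.imread("pics/top0.png")
cv2.imwrite("pics/both.png",cv2.resize(np.hstack([a,b]),(800,300)))
print(sense()["time"])
E
```

```text
{'time': 0.0, 'joint_pos': [69.94, 7.52, 85.33, -0.0, 87.26, -4.89], 'qd': [-0.02, 0.02, 0.0, 0.01, 0.01, -0.04], 'joint_efforts': [0.0, -56.94, -50.06, 0.0, 0.01, 0.0], 'tool_pos': [156.8, 578.58, 230.24], 'tcp_rot': [-179.99, 0.11, 74.83], 'ft_force': [0.35, 0.25, 0.02], 'wrist_torque': [-0.02, -0.0, 0.01], 'finger_gap': 85.52}
scene {'fx': 443.908, 'fy': 443.908, 'cx': 250.07, 'cy': 193.904, 'position': [1132.75, 742.369, 883.422], 'attitude': [49.723, 1.067, 138.773]}
collar_axis [([131.8, 212.8], 0.62)]
wanted_dot []
tab [([121.2, 234.2], 0.49)]
grinder [([204.0, 217.5], 0.74), ([187.9, 222.5], 0.35)]
lid [([129.9, 212.4], 0.86)]
dosing_cup [([189.9, 222.9], 0.37)]
mug [([221.8, 285.2], 0.83), ([205.1, 219.7], 0.2)]
bean_tin [([198.3, 158.5], 0.83)]
brush [([171.0, 245.8], 0.6)]
top {'fx': 431.075, 'fy': 431.075, 'cx': 255.086, 'cy': 183.451, 'position': [434.054, 78.465, 1299.839], 'attitude': [8.344, 0.095, -90.951]}
collar_axis []
wanted_dot [([208.0, 336.6], 0.83), ([203.1, 306.2], 0.53)]
tab [([230.3, 324.2], 0.7)]
grinder [([204.2, 304.6], 0.89), ([230.4, 246.5], 0.62)]
lid [([194.4, 318.5], 0.74)]
dosing_cup []
mug [([232.9, 247.7], 0.57), ([229.1, 325.8], 0.33)]
bean_tin [([161.9, 356.1], 0.85), ([256.6, 331.4], 0.57)]
brush [([257.6, 329.0], 0.91), ([193.1, 322.3], 0.64)]
wrist {'fx': 297.319, 'fy': 297.319, 'cx': 249.626, 'cy': 192.17, 'T_tool_cam': [[1.0, 0.001, -0.0, 0.55], [0.001, -0.961, -0.277, -71.048], [-0.001, 0.277, -0.961, -142.114], [0.0, 0.0, 0.0, 1.0]]}
collar_axis []
wanted_dot []
tab []
grinder [([362.4, 75.4], 0.54)]
lid []
dosing_cup []
mug [([364.9, 77.2], 0.82)]
bean_tin []
brush []
1.5
```

```bash
cat > h.py <<'E'
import numpy as np,cv2
from scipy.spatial.transform import Rotation as R
from bench import *
def ray(n,rc):
    m=camera_model(n);d=np.array([(rc[1]-m["cx"])/m["fx"],-(rc[0]-m["cy"])/m["fy"],-1])
    return np.array(m["position"]),R.from_euler("xyz",m["attitude"],degrees=True).as_matrix()@d
def atz(n,rc,z):
    p,d=ray(n,rc);return p+d*(z-p[2])/d[2]
def proj(n,P):
    m=camera_model(n);c=R.from_euler("xyz",m["attitude"],degrees=True).inv().apply(np.atleast_2d(P)-m["position"])
    return np.c_[m["cy"]-m["fy"]*c[:,1]/-c[:,2],m["cx"]+m["fx"]*c[:,0]/-c[:,2]]
E
python3 - <<'E'
from h import *
for n,rc,z,w in [("scene",(131.8,212.8),249,"axis"),("scene",(121.2,234.2),249,"tab"),("scene",(204,217.5),0,"grinder"),("scene",(129.9,212.4),257,"lid"),("scene",(221.8,285.2),0,"mug"),("scene",(198.3,158.5),0,"tin"),("scene",(171,245.8),0,"brush"),
 ("top",(208,336.6),220,"dot"),("top",(230.3,324.2),249,"tab"),("top",(204.2,304.6),0,"grinder"),("top",(194.4,318.5),257,"lid"),("top",(232.9,247.7),0,"mug"),("top",(161.9,356.1),0,"tin"),("top",(257.6,329),0,"brush")]:
    print(n,w,np.round(atz(n,rc,z)))
a=cv2.imread("pics/scene0.png")[80:260,110:330];b=cv2.imread("pics/top0.png")[130:290,215:395]
cv2.imwrite("pics/c.png",np.hstack([cv2.resize(a,(400,327)),cv2.resize(b,(368,327))]))
E
```

```text
scene axis [553. -87. 249.]
scene tab [477. -90. 249.]
scene grinder [561. -84.   0.]
scene lid [555. -85. 257.]
scene mug [465. 108.   0.]
scene tin [ 678. -226.    0.]
scene brush [ 392. -150.    0.]
top dot [ 527. -126.  220.]
top tab [471. -88. 249.]
top grinder [559. -71.   0.]
top lid [557. -76. 257.]
top mug [475. 102.   0.]
top tin [ 686. -234.    0.]
top brush [ 398. -138.    0.]
```

View pics/both.png

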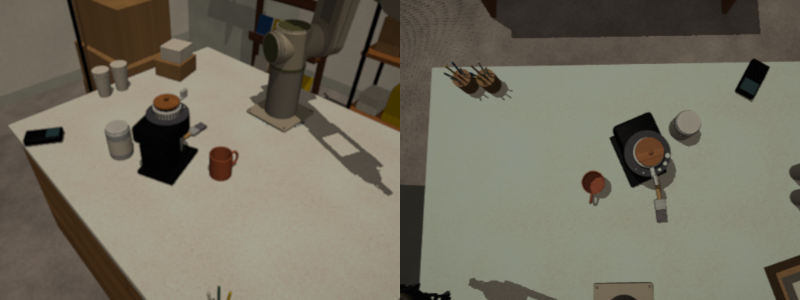

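View pics/c.png

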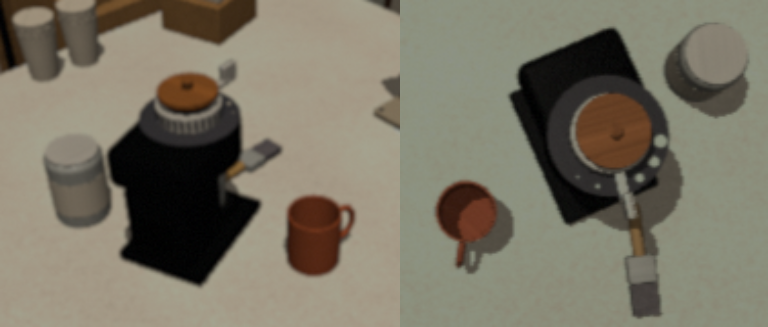

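The tab, lying towards the robot, covers the third dot. Four of the remaining dots show clearly to either side of it, so two clicks are needed (counterclockwise in the top view). I'll fit the dots to get the axis and yaw.

```bash
python3 - <<'E'
from h import *
from scipy.optimize import least_squares
im=cv2.imread("pics/top0.png").astype(float).mean(2)
P=[]
for x,y in [(577,177),(598,186),(640,178),(655,161),(660,141)]:
    c,r=215+(x-400)/2.0444-.5,130+y/2.0444-.5
    c0,r0=int(round(c)),int(round(r));h=4
    w=im[r0-h:r0+h+1,c0-h:c0+h+1];w=np.clip(w-(w.min()+.5*(w.max()-w.min())),0,None)
    g=np.mgrid[r0-h:r0+h+1,c0-h:c0+h+1];rc=(g*w).sum((1,2))/w.sum()
    P.append(atz("top",rc,220)[:2]);print(np.round(rc,1),np.round(P[-1],1))
P=np.array(P);a=np.radians([120,144,192,216,240])
f=lambda v:(P-v[:2]-64.5*np.c_[np.cos(a+v[2]),np.sin(a+v[2])]).ravel()
s=least_squares(f,[555,-80,0.2],loss="soft_l1");c=s.x;print("axis",c[:2],"yaw",np.degrees(c[2]),"res",np.round(f(c),1))
for k in range(6):
    ph=np.radians(120+24*k)+c[2];print(k,120+24*k+np.degrees(c[2]),np.round(c[:2]+90*np.array([np.cos(ph),np.sin(ph)]),1))
t=atz("top",(230.3,324.2),249)[:2]-c[:2];print("tab ang",np.degrees(np.arctan2(t[1],t[0]))%360,np.hypot(*t))
t=atz("scene",(121.2,234.2),249)[:2]-c[:2];print("tab ang",np.degrees(np.arctan2(t[1],t[0]))%360,np.hypot(*t))
E
```

```text
[215.7 301.4] [508.8 -36.9]
[220.6 311.3] [496.2 -61.2]
[216.6 331.8] [ 505.4 -112.9]
[208.8 339. ] [ 524.7 -131.9]
[198.6 342.4] [ 550.2 -141.5]
axis [559.18549274 -77.23847616] yaw 21.67103874860686 res [ 0.2  0.4 -0.5  0.1 -0.1  0.1  0.  -0.1  0.3 -0.4]
0 141.67103874860686 [488.6 -21.4]
1 165.67103874860686 [472. -55.]
2 189.67103874860686 [470.5 -92.4]
3 213.67103874860686 [ 484.3 -127.1]
4 237.67103874860686 [ 511.1 -153.3]
5 261.67103874860686 [ 546.1 -166.3]
tab ang 186.92121863020307 89.26068719753914
tab ang 188.91807819660164 83.32554408714151
```

```bash
cat >> h.py <<'E'
AX=np.array([559.2,-77.2]);YAW=21.67
def goal(phi,off,rad=94,z=238):
    """finger centre at radius rad, off mm ahead (+) / behind (-) tab plane at world angle phi; tool y = tangent"""
    a=np.radians(phi);r=np.array([np.cos(a),np.sin(a)]);t=np.array([-r[1],r[0]])
    return np.r_[AX+rad*r+off*t,z],phi-180
def delta(p,yaw):
    s=sense();T=R.from_euler("xyz",s["tcp_rot"],degrees=True);G=R.from_euler("xyz",[180,0,yaw],degrees=True)
    print("t",s["time"],"pos",np.round(s["tool_pos"],1),np.round(s["tcp_rot"],1),"f",np.round(s["ft_force"],1))
    print("delta rot",np.round((T.inv()*G).as_rotvec(),3),"cm",np.round(T.inv().apply(p-np.array(s["tool_pos"]))/10,2))
E
```

Emit:
apply_moves --targets "0 0 .08 -3.2 2.8 -1.6 0; 0 0 .16 -6.4 5.6 -3.2 0; 0 0 .24 -9.6 8.4 -4.8 0; 0 0 .32 -12.8 11.2 -6.4 0; 0 0 .4 -16 14 -8 0" --force 40

```text
time: 2.0
tool_pos: [250.6, 386.5, 312.0]
tcp_rot: [180.0, -0.0, 51.7]
ft_force: [1.2, -0.5, 0.1]
finger_gap: 12.3
```

```bash
python3 -c "
from h import *
p,y=goal(189.67,-40,z=320);print(p,y);delta(p,y)"
```

```text
[459.81666411 -53.55782268 320.        ] 9.669999999999987
t 2.0 pos [250.6 386.5 312. ] [180.   -0.   51.7] f [ 1.2 -0.5  0.1]
delta rot [-0.    -0.001  0.734] cm [-21.6   43.68  -0.8 ]
```

Emit:
apply_moves --targets "0 0 .075 -2.1 4.2 0 0; 0 0 .15 -4.2 8.4 0 0; 0 0 .225 -6.3 12.6 0 0; 0 0 .3 -8.4 16.8 -.4 0; 0 0 .36 -10.4 21 -.8 0"

```text
time: 2.5
tool_pos: [351.6, 174.9, 319.6]
tcp_rot: [180.0, -0.1, 31.1]
ft_force: [0.8, 1.4, 0.3]
finger_gap: -0.3
```

```bash
python3 -c "
from h import *
p,y=goal(189.67,-40,z=320);print(p,y);delta(p,y)"
```

```text
[459.81666411 -53.55782268 320.        ] 9.669999999999987
t 2.5 pos [351.6 174.9 319.6] [ 1.80e+02 -1.00e-01  3.11e+01] f [0.8 1.4 0.3]
delta rot [ 0.    -0.001  0.375] cm [-2.55 25.15 -0.04]
```

Emit:
apply_moves --targets "0 0 .08 -.6 4.8 0 0; 0 0 .16 -1.2 9.6 0 0; 0 0 .24 -1.8 14.4 0 0; 0 0 .32 -2.3 19.2 0 0; 0 0 .37 -2.5 23 0 0"

```text
time: 3.0
tool_pos: [450.0, -35.7, 319.5]
tcp_rot: [180.0, -0.0, 9.8]
ft_force: [0.9, 0.4, -0.2]
finger_gap: -0.1
```

```bash
python3 - <<'E'
from h import *
p,y=goal(189.67,-40,z=238);delta(p,y)
s=sense();im=snapshot("wrist");cv2.imwrite("pics/w1.png",cv2.resize(im[...,::-1],(640,480)))
m=camera_model("wrist");T=np.array(m["T_tool_cam"])
Rt=R.from_euler("xyz",s["tcp_rot"],degrees=True).as_matrix()
def fe(rc,z):
    u=np.array([(rc[1]-m["cx"])/m["fx"],(rc[0]-m["cy"])/m["fy"]]);th=np.hypot(*u)
    d=np.array([*(np.sin(th)*u/th),np.cos(th)])*[1,-1,-1]
    d=Rt@T[:3,:3]@d;o=Rt@T[:3,3]+s["tool_pos"];return o+d*(z-o[2])/d[2]
for q,z in(("tab",249),("collar_axis",249),("wanted_dot",220)):
    for r in place_of("wrist",q)[:2]: print(q,np.round(r["at"],1),round(r["confidence"],2),np.round(fe(r["at"],z),1))
print("exp dot",AX+64.5*np.array([np.cos(np.radians(237.67)),np.sin(np.radians(237.67))]))
E
```

```text
t 3.0 pos [450.  -35.7 319.5] [180.   -0.    9.8] f [ 0.9  0.4 -0.2]
delta rot [ 0.001 -0.001  0.003] cm [0.66 1.93 8.16]
exp dot [ 524.70573191 -131.70133456]
```

View pics/w1.png

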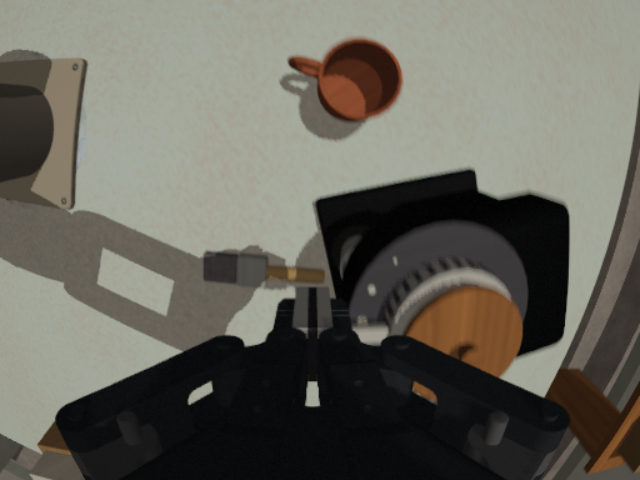

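```bash
cat >> h.py <<'E'
def fe(rc,z,s):
    m=camera_model("wrist");T=np.array(m["T_tool_cam"]);Rt=R.from_euler("xyz",s["tcp_rot"],degrees=True).as_matrix()
    u=np.array([(rc[1]-m["cx"])/m["fx"],(rc[0]-m["cy"])/m["fy"]]);th=np.hypot(*u)
    d=Rt@T[:3,:3]@(np.array([*(np.sin(th)*u/th),np.cos(th)])*[1,-1,-1]);o=Rt@T[:3,3]+s["tool_pos"];return o+d*(z-o[2])/d[2]
def polar(p):
    d=np.array(p[:2])-AX;return np.round([np.hypot(*d),np.degrees(np.arctan2(d[1],d[0]))%360],1)
E
python3 - <<'E'
from h import *
s=sense()
for c,r,z in((395,260,220),(370,290,220),(362,320,220),(372,332,245),(312,290,320)):
    p=fe((r/1.25,c/1.25),z,s);print(c,r,np.round(p,1),polar(p))
a=cv2.imread("pics/w1.png")[230:370,260:480];cv2.imwrite("pics/w1c.png",cv2.resize(a,None,fx=3,fy=3,interpolation=2))
E
```

```text
395 260 [508.1 -35.9 220. ] [ 65.7 141. ]
370 290 [495.7 -61.  220. ] [ 65.6 165.7]
362 320 [495.4 -85.6 220. ] [ 64.4 187.5]
372 332 [498.2 -81.  245. ] [ 61.1 183.6]
312 290 [447.5 -24.5 320. ] [123.5 154.8]
```

View pics/w1c.png

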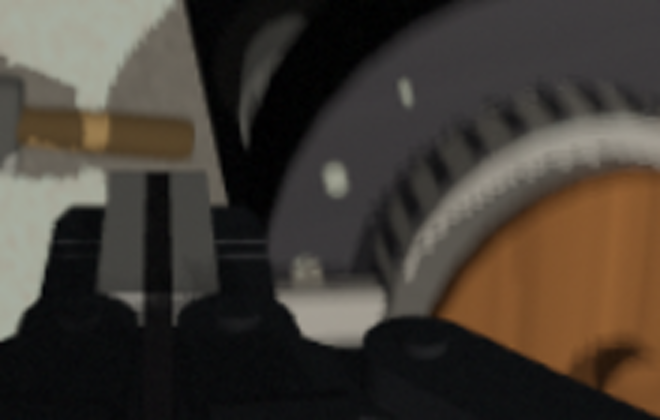

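Emit:
apply_moves --targets "0 0 0 .3 .7 1.5 0; 0 0 0 .5 1.2 3 0; 0 0 0 .5 1.5 5 0; 0 0 0 .5 1.5 7 0; 0 0 0 .5 1.5 7.7 0"

```text
time: 3.7
tool_pos: [455.3, -45.9, 238.5]
tcp_rot: [-179.9, 0.3, 10.2]
ft_force: [-0.8, -0.2, -0.3]
finger_gap: 0.2
```

```bash
python3 - <<'E'
from h import *
s=sense();print(polar(s["tool_pos"]))
for ph in(189.67,201.67,213.67,225.67,229):
    p,y=goal(ph,-16,z=241);delta(p,y)
E
```

```text
[108.5 163.2]
t 3.7 pos [455.3 -45.9 238.5] [-179.9    0.3   10.2] f [-0.8 -0.2 -0.3]
delta rot [-0.002  0.004  0.009] cm [ 0.29  3.24 -0.26]
t 3.7 pos [455.3 -45.9 238.5] [-179.9    0.3   10.2] f [-0.8 -0.2 -0.3]
delta rot [-0.002  0.004 -0.201] cm [ 0.14  5.22 -0.26]
t 3.7 pos [455.3 -45.9 238.5] [-179.9    0.3   10.2] f [-0.8 -0.2 -0.3]
delta rot [-0.003  0.004 -0.41 ] cm [ 0.42  7.2  -0.27]
t 3.7 pos [455.3 -45.9 238.5] [-179.9    0.3   10.2] f [-0.8 -0.2 -0.3]
delta rot [-0.003  0.004 -0.62 ] cm [ 1.09  9.07 -0.27]
t 3.7 pos [455.3 -45.9 238.5] [-179.9    0.3   10.2] f [-0.8 -0.2 -0.3]
delta rot [-0.003  0.004 -0.678] cm [ 1.35  9.56 -0.28]
```

Emit:
apply_moves --targets "0 0 0 .1 .8 -.1 0; 0 0 0 .2 1.6 -.2 0; 0 0 0 .2 2.2 -.2 0; 0 0 0 .2 2.6 -.2 0; 0 0 0 .2 2.8 -.2 0"

```text
time: 4.2
tool_pos: [464.3, -74.7, 244.9]
tcp_rot: [180.0, -0.1, 10.0]
ft_force: [0.1, 0.7, 0.5]
finger_gap: 0.2
```

```bash
python3 - <<'E'
from h import *
s=sense();print(polar(s["tool_pos"]))
for ph in(189.67,195.67,201.67):
    p,y=goal(ph,-16,z=241);delta(p,y)
E
```

```text
[ 95.  178.5]
t 4.2 pos [464.3 -74.7 244.9] [ 1.8e+02 -1.0e-01  1.0e+01] f [0.1 0.7 0.5]
delta rot [ 0.    -0.001  0.007] cm [-0.08  0.24  0.39]
t 4.2 pos [464.3 -74.7 244.9] [ 1.8e+02 -1.0e-01  1.0e+01] f [0.1 0.7 0.5]
delta rot [ 0.001 -0.001 -0.098] cm [-0.21  1.23  0.39]
t 4.2 pos [464.3 -74.7 244.9] [ 1.8e+02 -1.0e-01  1.0e+01] f [0.1 0.7 0.5]
delta rot [ 0.001 -0.001 -0.203] cm [-0.23  2.23  0.39]
```

Emit:
apply_moves --targets "0 0 -.01 0 .2 .1 0; 0 0 -.03 0 .4 .2 0; 0 0 -.05 -.1 .6 .3 0; 0 0 -.07 -.1 .8 .3 0; 0 0 -.09 -.2 1 .3 0"

```text
time: 4.7
tool_pos: [463.7, -84.0, 241.2]
tcp_rot: [-180.0, -0.0, 15.4]
ft_force: [1.6, 2.8, -0.7]
finger_gap: 0.1
```

```bash
python3 - <<'E'
from h import *
s=sense();print(polar(s["tool_pos"]))
for ph in(195.67,201.67,204,207):
    p,y=goal(ph,-16,z=241);delta(p,y)
E
```

```text
[ 95.7 184.1]
t 4.7 pos [463.7 -84.  241.2] [-180.    -0.    15.4] f [ 1.6  2.8 -0.7]
delta rot [-0.    -0.    -0.005] cm [-0.02  0.32  0.02]
t 4.7 pos [463.7 -84.  241.2] [-180.    -0.    15.4] f [ 1.6  2.8 -0.7]
delta rot [-0.   -0.   -0.11] cm [-0.13  1.31  0.02]
t 4.7 pos [463.7 -84.  241.2] [-180.    -0.    15.4] f [ 1.6  2.8 -0.7]
delta rot [-0.    -0.    -0.151] cm [-0.15  1.7   0.02]
t 4.7 pos [463.7 -84.  241.2] [-180.    -0.    15.4] f [ 1.6  2.8 -0.7]
delta rot [-0.    -0.    -0.203] cm [-0.14  2.2   0.02]
```

Emit:
apply_moves --targets "0 0 -.03 0 .3 0 0; 0 0 -.06 0 .6 0 0; 0 0 -.09 -.1 .9 0 0; 0 0 -.12 -.1 1.2 0 0; 0 0 -.14 -.1 1.5 0 0"

```text
time: 5.2
tool_pos: [466.4, -99.3, 241.1]
tcp_rot: [180.0, 0.0, 23.4]
ft_force: [-0.1, -0.3, 0.4]
finger_gap: -0.0
```

```bash
cat > look.py <<'E'
from h import *
import sys
s=sense();print("tool polar",polar(s["tool_pos"]))
im=snapshot("top");cv2.imwrite("pics/top_l.png",im[...,::-1])
for r in place_of("top","tab")[:2]:print("tab",np.round(r["at"],1),round(r["confidence"],2),polar(atz("top",r["at"],249)))
im=snapshot("scene");cv2.imwrite("pics/scene_l.png",im[...,::-1])
for r in place_of("scene","tab")[:2]:print("tab sc",np.round(r["at"],1),round(r["confidence"],2),polar(atz("scene",r["at"],249)))
for ph in map(float,sys.argv[1:]):
    p,y=goal(ph,-16,z=241);print(ph);delta(p,y)
E
python3 look.py 207 213.67 219.67
```

```text
tool polar [ 95.4 193.4]
tab [200.5 304.6] 0.55 [ 37.5 114. ]
tab sc [116.7 229. ] 0.61 [ 96.4 205.4]
207.0
t 5.4 pos [466.6 -99.1 241.2] [180.    0.   23.2] f [ 1.  -0.6 -0. ]
delta rot [ 0.     0.    -0.066] cm [-0.11  0.66  0.03]
213.67
t 5.4 pos [466.6 -99.1 241.2] [180.    0.   23.2] f [ 1.  -0.6 -0. ]
delta rot [ 0.     0.    -0.182] cm [-0.16  1.77  0.03]
219.67
t 5.4 pos [466.6 -99.1 241.2] [180.    0.   23.2] f [ 1.  -0.6 -0. ]
delta rot [ 0.     0.    -0.287] cm [-0.1   2.76  0.03]
```

```bash
python3 - <<'E'
import cv2,numpy as np
a=cv2.imread("pics/scene_l.png")[85:165,170:280];b=cv2.imread("pics/top_l.png")[160:240,280:390]
cv2.imwrite("pics/l1.png",cv2.resize(np.hstack([a,b]),(792,288),interpolation=2))
E
```

```text
(no output)
```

View pics/l1.png

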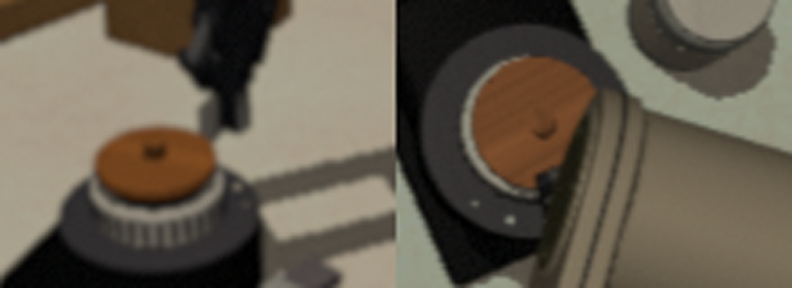

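Emit:
apply_moves --targets "0 0 -.04 0 .4 0 0; 0 0 -.08 -.1 .8 0 0; 0 0 -.11 -.1 1.1 0 0; 0 0 -.14 -.1 1.4 0 0; 0 0 -.16 -.1 1.6 0 0"

```text
time: 5.9
tool_pos: [472.1, -114.2, 241.3]
tcp_rot: [180.0, -0.0, 32.5]
ft_force: [-0.0, -0.0, 0.2]
finger_gap: -0.0
```

```bash
python3 - <<'E'
from h import *
print(np.round(proj("scene",[goal(p,0,90,249)[0] for p in(201.67,213.67,237.67)]),1))
for ph in(219.67,225.67,227.5):
    p,y=goal(ph,-16,z=241);delta(p,y)
E
```

```text
[[118.2 229.9]
 [117.1 223.7]
 [116.9 210.3]]
t 5.9 pos [ 472.1 -114.2  241.3] [180.   -0.   32.5] f [-0.  -0.   0.2]
delta rot [ 0.     0.    -0.126] cm [-0.19  1.15  0.03]
t 5.9 pos [ 472.1 -114.2  241.3] [180.   -0.   32.5] f [-0.  -0.   0.2]
delta rot [ 0.    0.   -0.23] cm [-0.18  2.15  0.03]
t 5.9 pos [ 472.1 -114.2  241.3] [180.   -0.   32.5] f [-0.  -0.   0.2]
delta rot [ 0.     0.    -0.262] cm [-0.16  2.45  0.03]
```

Emit:
apply_moves --targets "0 0 -.02 0 .2 0 0; 0 0 -.04 -.1 .4 0 0; 0 0 -.06 -.1 .6 0 0; 0 0 -.08 -.1 .8 0 0; 0 0 -.1 -.1 1 0 0"

```text
time: 6.4
tool_pos: [476.4, -123.2, 241.3]
tcp_rot: [-180.0, 0.0, 38.2]
ft_force: [-4.1, 1.1, 2.1]
finger_gap: 0.3
```

```bash
python3 look.py 225.67 227
```

```text
tool polar [ 94.8 209. ]
tab sc [117.6 220.4] 0.4 [ 85.6 219.1]
225.67
t 6.6 pos [ 476.5 -123.2  241.2] [180.    0.   38.1] f [-1.   0.4  0.9]
delta rot [ 0.     0.    -0.132] cm [-0.19  1.13  0.02]
227.0
t 6.6 pos [ 476.5 -123.2  241.2] [180.    0.   38.1] f [-1.   0.4  0.9]
delta rot [ 0.     0.    -0.155] cm [-0.19  1.35  0.02]
```

Emit:
apply_moves --targets "0 0 -.03 0 .3 0 0; 0 0 -.06 -.1 .6 0 0; 0 0 -.09 -.1 .9 0 0; 0 0 -.12 -.2 1.1 0 0; 0 0 -.14 -.2 1.3 0 0"

```text
time: 7.1
tool_pos: [483.1, -134.5, 241.2]
tcp_rot: [180.0, -0.0, 46.2]
ft_force: [-0.4, 0.2, -0.7]
finger_gap: 0.0
```

```bash
python3 look.py 228
```

```text
tool polar [ 95.2 217. ]
tab [256.5 331. ] 0.43 [153.5 189.2]
tab sc [116.  217.1] 0.46 [ 93.5 225.9]
228.0
t 7.3 pos [ 483.1 -134.6  241.3] [180.   -0.   46.1] f [-0.8 -0.5  0.5]
delta rot [ 0.    -0.    -0.033] cm [-0.04  0.22  0.03]
```

Emit:
apply_moves --targets "0 0 0 0 -1 0 0; 0 0 0 0 -3 0 0; 0 0 0 0 -5 -1 0; 0 0 0 0 -7 -4 0; 0 0 0 0 -8 -8 0"

```text
time: 7.8
tool_pos: [422.8, -77.5, 320.2]
tcp_rot: [-179.8, 0.1, 46.2]
ft_force: [1.2, -0.4, 1.1]
finger_gap: -0.2
```

Emit:
apply_moves --targets "0 0 0 -2 -4 0 0; 0 0 0 -4 -8 0 0; 0 0 0 -6 -12 0 0; 0 0 0 -7 -15 0 0; 0 0 0 -7 -18 0 0"

```text
time: 8.3
tool_pos: [252.7, -4.9, 322.2]
tcp_rot: [-179.5, 0.4, 46.1]
ft_force: [-10.6, -0.0, 0.8]
finger_gap: 0.2
```

```bash
python3 look.py; python3 - <<'E'
from h import *
for n in("top","scene"):
    for q,z in(("lid",257),("mug",0),("bean_tin",0),("brush",0),("dosing_cup",0)):
        r=place_of(n,q)
        if r:print(n,q,round(r[0]["confidence"],2),np.round(atz(n,r[0]["at"],z)))
a=cv2.imread("pics/scene_l.png")[80:260,110:330];b=cv2.imread("pics/top_l.png")[130:290,215:395]
cv2.imwrite("pics/l2.png",np.hstack([cv2.resize(a,(400,327)),cv2.resize(b,(368,327))]))
E
```

```text
tool polar [314.9 166.7]
tab [220. 343.] 0.68 [ 86.4 221.7]
tab sc [115.3 215. ] 0.61 [ 97.4 229.6]
top lid 0.89 [555. -79. 257.]
top mug 0.92 [472. 108.   0.]
top bean_tin 0.63 [ 678. -237.    0.]
top brush 0.88 [ 397. -140.    0.]
scene lid 0.75 [563. -68. 257.]
scene mug 0.85 [469. 100.  -0.]
scene bean_tin 0.68 [ 674. -231.    0.]
scene brush 0.87 [ 397. -146.    0.]
scene dosing_cup 0.57 [ 515. -131.    0.]
```

View pics/l2.png

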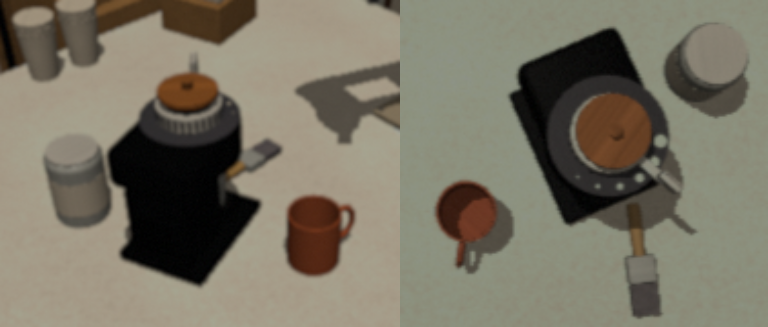

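```bash
python3 - <<'E'
from h import *
im=snapshot("top");b=im[180:240,310:370,::-1].copy();k=8
b=cv2.resize(b,None,fx=k,fy=k,interpolation=2)
def box(ph,col):
    a=np.radians(ph);r=np.array([np.cos(a),np.sin(a)]);t=np.array([-r[1],r[0]])
    P=[np.r_[AX+rr*r+o*t,265] for rr,o in((75,-5),(105,-5),(105,5),(75,5))]
    q=proj("top",P);q=((q-[180,310]+.5)*k)[:,::-1].astype(int);cv2.polylines(b,[q],True,col,1)
box(237.67,(0,255,0));box(229,(0,0,255))
cv2.imwrite("pics/l3.png",b);s=sense();print(s["time"],np.round(s["ft_force"],1),np.round(s["qd"],2))
E
```

```text
9.05 [ 0.3  0.2 -1.4] [ 0.09  0.12  0.08 -0.    0.03  0.07]
```

View pics/l3.png

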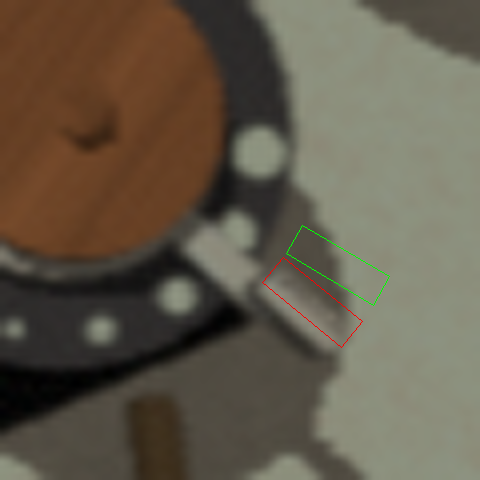

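The top view shows the tab stopped just past the crest, at about 228°. The 13 mm dot, at 237.7°, is still half uncovered, so the second click has not snapped in. I'll go back and push it a little further.

```bash
python3 - <<'E'
from h import *
p,y=goal(227,-56,z=320);delta(p,y)
E
```

```text
t 9.05 pos [254.5  -5.2 323.3] [-179.7    0.3   46.2] f [ 0.3  0.2 -1.4]
delta rot [-0.005  0.005 -0.015] cm [ 6.43 21.5   0.19]
```

Emit:
apply_moves --targets "0 0 0 2 4.4 0 0; 0 0 0 4 8.8 0 0; 0 0 0 5 13.2 0 0; 0 0 0 6 17.6 0 0; 0 0 0 6.4 21 0 0"

```text
time: 9.55
tool_pos: [452.2, -105.5, 320.9]
tcp_rot: [-179.6, 0.3, 46.2]
ft_force: [0.9, -0.2, 0.9]
finger_gap: -0.2
```

Emit:
apply_moves --targets "0 0 0 0 0 1 0; 0 0 0 0 0 3 0; 0 0 0 0 0 5.5 0; 0 0 0 0 0 7.5 0; 0 0 0 0 0 8 0"

```text
time: 10.05
tool_pos: [448.0, -103.6, 238.9]
tcp_rot: [-179.4, 0.4, 46.2]
ft_force: [-0.8, -0.2, 0.7]
finger_gap: -0.0
```

```bash
python3 - <<'E'
from h import *
p,y=goal(226,-16,z=241);delta(p,y)
E
```

```text
t 10.05 pos [ 448.  -103.6  238.9] [-179.4    0.4   46.2] f [-0.8 -0.2  0.7]
delta rot [-0.01   0.007  0.003] cm [ 0.2   4.56 -0.26]
```

Emit:
apply_moves --targets "0 0 0 .1 1 -.1 0; -.01 .007 0 .2 2.2 -.2 0; -.01 .007 0 .2 3.4 -.2 0; -.01 .007 0 .2 4.1 -.2 0; -.01 .007 0 .2 4.4 -.2 0"

```text
time: 10.55
tool_pos: [483.7, -134.3, 244.0]
tcp_rot: [179.7, -0.1, 46.1]
ft_force: [-0.6, 0.5, 0.3]
finger_gap: -0.0
```

```bash
python3 look.py 228 230
```

```text
tool polar [ 94.6 217.1]
tab sc [117.1 215.3] 0.49 [ 87.6 228.7]
228.0
t 10.75 pos [ 482.8 -133.3  243.5] [ 1.798e+02 -1.000e-01  4.620e+01] f [-0.4  0.9 -0.3]
delta rot [ 0.004 -0.002 -0.032] cm [-0.11  0.32  0.25]
230.0
t 10.75 pos [ 482.8 -133.3  243.5] [ 1.798e+02 -1.000e-01  4.620e+01] f [-0.4  0.9 -0.3]
delta rot [ 0.004 -0.002 -0.067] cm [-0.15  0.65  0.25]
```

Emit:
apply_moves --targets "0 0 -.01 0 .1 .1 0; 0 0 -.02 0 .2 .2 0; 0 0 -.04 -.1 .4 .2 0; 0 0 -.06 -.1 .5 .2 0; 0 0 -.07 -.1 .6 .2 0"

```text
time: 11.25
tool_pos: [486.6, -138.3, 241.6]
tcp_rot: [179.7, -0.1, 50.3]
ft_force: [1.3, -0.3, -0.2]
finger_gap: -0.1
```

```bash
python3 look.py 232 234
```

```text
tool polar [ 94.9 220.1]
tab [255.9 331.4] 0.6 [152.3 189.7]
232.0
t 11.45 pos [ 486.5 -138.3  241.6] [ 1.797e+02 -1.000e-01  5.020e+01] f [-0.   0.1 -0.5]
delta rot [ 0.005 -0.002 -0.032] cm [-0.1   0.37  0.06]
234.0
t 11.45 pos [ 486.5 -138.3  241.6] [ 1.797e+02 -1.000e-01  5.020e+01] f [-0.   0.1 -0.5]
delta rot [ 0.005 -0.001 -0.067] cm [-0.14  0.7   0.06]
```

Emit:
apply_moves --targets "0 0 -.01 0 .15 0 0; 0 0 -.03 0 .3 0 0; 0 0 -.04 -.1 .4 0 0; 0 0 -.06 -.1 .5 0 0; 0 0 -.07 -.1 .6 0 0"

```text
time: 11.95
tool_pos: [490.6, -142.9, 241.6]
tcp_rot: [179.7, -0.1, 54.3]
ft_force: [-0.8, -0.4, 0.4]
finger_gap: -0.2
```

```bash
python3 look.py 236 238; python3 - <<'E'
import sys
from h import *
b=cv2.imread("pics/scene_l.png")[95:145,190:260];k=9
b=cv2.resize(b,None,fx=k,fy=k,interpolation=2)
for ph,col in((237.67,(0,255,0)),(229,(0,0,255))):
    a=np.radians(ph);r=np.array([np.cos(a),np.sin(a)]);t=np.array([-r[1],r[0]])
    P=[np.r_[AX+rr*r+o*t,z] for rr,o,z in((75,-5,265),(105,-5,265),(105,5,265),(75,5,265),(75,5,245),(75,-5,245),(75,-5,265))]
    q=proj("scene",P);q=((q-[95,190]+.5)*k)[:,::-1].astype(int);cv2.polylines(b,[q],False,col,1)
cv2.imwrite("pics/l4.png",b)
E
```

```text
tool polar [ 95.  223.8]
tab sc [118.  206.5] 0.6 [ 86.9 244.9]
tab sc [132.6 214. ] 0.32 [  7.8 218.6]
236.0
t 12.15 pos [ 490.5 -142.8  241.5] [ 1.797e+02 -1.000e-01  5.420e+01] f [0.6 0.2 0.3]
delta rot [ 0.005 -0.001 -0.031] cm [-0.1   0.43  0.06]
238.0
t 12.15 pos [ 490.5 -142.8  241.5] [ 1.797e+02 -1.000e-01  5.420e+01] f [0.6 0.2 0.3]
delta rot [ 0.005 -0.001 -0.066] cm [-0.14  0.76  0.06]
```

View pics/l4.png

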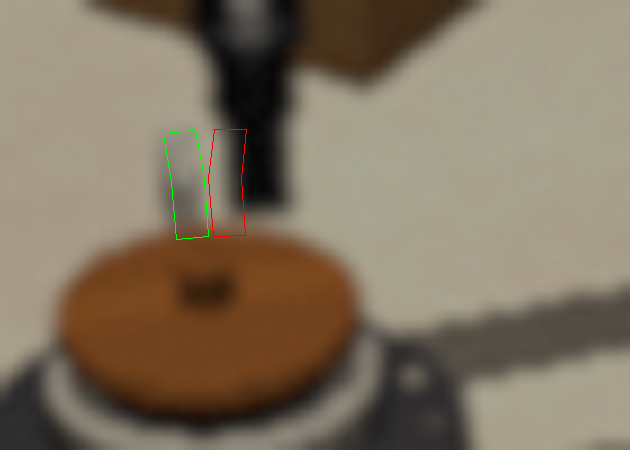

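The tab has now sprung ahead to about 238–240°, with a clear gap to the finger. I'll retreat the same way and check.

Emit:
apply_moves --targets "0 0 0 0 -1 0 0; 0 0 0 0 -3 0 0; 0 0 0 0 -5 -1 0; 0 0 0 0 -7 -4 0; 0 0 0 0 -8 -8 0"

```text
time: 12.65
tool_pos: [422.7, -94.4, 320.0]
tcp_rot: [180.0, -0.0, 54.2]
ft_force: [0.4, -0.7, 0.3]
finger_gap: -0.1
```

Emit:
apply_moves --targets "0 0 0 -3 -3.5 0 0; 0 0 0 -6 -7 0 0; 0 0 0 -9 -10 0 0; 0 0 0 -11 -12 0 0; 0 0 0 -11 -12.5 0 0"

```text
time: 13.15
tool_pos: [257.5, -112.2, 320.7]
tcp_rot: [179.6, -0.0, 54.1]
ft_force: [-0.4, 0.0, 0.2]
finger_gap: -0.3
```

```bash
python3 look.py; python3 - <<'E'
from h import *
for q,z in(("lid",257),("mug",0),("bean_tin",0),("brush",0)):
    r=place_of("top",q)
    if r:print(q,round(r[0]["confidence"],2),np.round(atz("top",r[0]["at"],z)))
im=snapshot("top");b=im[180:240,310:370,::-1].copy();k=8
b=cv2.resize(b,None,fx=k,fy=k,interpolation=2)
for ph,col in((237.67,(0,255,0)),):
    a=np.radians(ph);r=np.array([np.cos(a),np.sin(a)]);t=np.array([-r[1],r[0]])
    P=[np.r_[AX+rr*r+o*t,265] for rr,o in((75,-5),(105,-5),(105,5),(75,5))]
    q=proj("top",P);q=((q-[180,310]+.5)*k)[:,::-1].astype(int);cv2.polylines(b,[q],True,col,1)
cv2.imwrite("pics/l5.png",b);s=sense();print(s["time"],np.round(s["ft_force"],1),np.round(s["qd"],2))
E
```

```text
tool polar [303.7 186.6]
tab [213.6 348.1] 0.66 [ 86.  235.2]
tab sc [117.6 210.7] 0.59 [ 86.2 237.2]
lid 0.77 [557. -75. 257.]
mug 0.63 [565. -75.   0.]
bean_tin 0.68 [ 677. -233.    0.]
brush 0.71 [ 400. -145.    0.]
13.6 [ 0.2 -0.8 -0.6] [-0.21 -0.34  0.15 -0.07  0.13 -0.04]
```

View pics/l5.png

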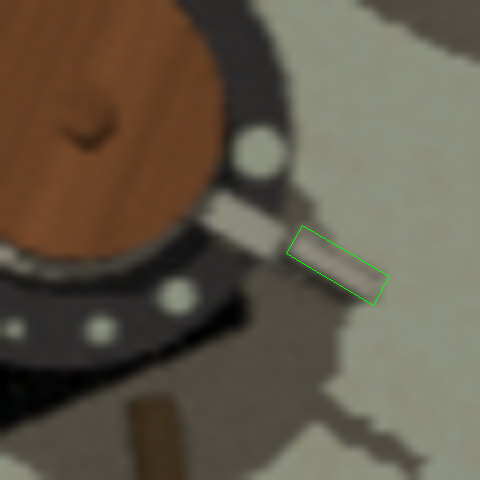

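The paddle now matches the outline predicted for the 13 mm dot. The stem covers that dot, and the 16 mm and 10.5 mm dots show on either side. The arm is clear, so I'm handing in.

```bash
python3 -c "
from bench import *
print(hand_in())"
```

```text
the job is handed in; nothing more can be done
None
```

The collar is set at the second-largest dot, two clicks on from where it started, and I handed the job in at about 13.6 s. I pushed only the tab's -y face, with the fingers shut.

- **Second click:** The wrist force fell to zero, so I took the second push as done and backed off. The check picture then showed the tab stopped just past the crest, at about 228° instead of 237.7°. I went back and moved the finger in again in small steps, which showed no clear push force, and the tab settled in the click.
- **Last checks:** In the top view the paddle lies on the outline predicted for 237.7°, and the stem covers the 13 mm dot. The network put the tab at 235° (top camera) and 237° (scene camera). The arm was about 300 mm from the collar's axis and touching nothing.
- **Other things:** The lid, tin and brush measured within about 10 mm of their first positions, which is the scatter of the networks.
    - **Mug:** The last network answer was plainly wrong, as it pointed at the grinder. The check after the first push had it in place (about 7 mm off), and the arm stayed well above it.
    - **Dosing cup:** I had no reliable measurement of it, but nothing went near it.

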